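# Close up the slide file

## Robot

A 6-joint arm with a two-finger parallel gripper is mounted at the origin on the work surface. World frame = base frame: x ahead of the robot, y to its left, z up, the work surface at z = 0. Lengths are in m, angles in rad, forces in N, time in s.
With the tool pointing down it reaches from about 0.35 to 0.775 m from the base axis. Payload 7.3 kg.
Tool frame: the origin (TCP) lies between the finger pads; the fingertips stand ahead of it and the grasp point (between the pads) lies 6 mm ahead of it (robot.tip_extent is the x of the fingertips in the tool frame, in m); x points along the fingers, z is the direction in which the jaws open and shut, and the axes are right-handed (so a half turn about x gives the same grasp; the last joint's range is limited). The gripper opens to 92 mm and grips with 3 to 60 N. Pads are 19 mm wide; open, the fingers measure 130 mm over their backs; the gripper's body (75 mm by 190 mm) begins 47 mm behind the grasp point.
Start: joints at [1.153, 0.342, 1.524, -0, 1.275, -0.146], TCP at [0.141, 0.506, 0.252] pointing down, gripper open.
Joint ranges: [-2.53, 2.53], [-0.77, 2.02], [0.04, 2.7], [-1, 4.14], [0.28, 2.66], [-3.11, 3.11]. Speed limits (rad/s): [2.57, 2.57, 3.14, 3.14, 3.14, 3.14].

## Interface

Orientations are given as [roll, pitch, yaw] about the fixed x, y, z axes, in that order (R = Rz(yaw) Ry(pitch) Rx(roll)).
In Python, from cell import robot gives the robot as it stands. The module is installed in compiled form; this text tells all that it offers.
- The arm moves only by the shell command python3 -m creep 'ROWS' [FORCE]. ROWS is JSON, a list of rows, each an object with "translation": the shift along the tool's x, y, z in m, a list of three; "twist": the turn, a rotation vector about the tool's x, y, z in rad, a list of three; "hand": the opening in per cent of the stroke, from 0 (shut) to 100 (fully open). A call has 1 to 5 rows; each row is the pose to reach, as a shift and turn from the pose measured when the call began, along the tool's axes at that moment; what a row does not reach only later rows make up. A row lasts 1/10 s, in which the tool goes at most 50 mm and 8.59 degrees, less where a joint would pass 70% of its speed; a pose out of reach is approached as far as the arm can. A call with a gripper value outside its range is refused whole. The fingers move at their own pace and stop on an object; FORCE is the grip in N (left out, the last holds). Time passes only in rows, so rows that repeat a pose let the fingers close. It gives the time, the measured TCP pose, the force and the opening at its end, in the units of the state.
- robot.observe(): the state, without advancing time (a new reading comes with each control period).
- robot.read_camera(name): name is "scene" or "top" or "wrist"; returns the picture (384x512x3 uint8, blue, green, red); there is no depth.
- robot.calibration(name): a dict with "intrinsics" (3x3 intrinsics, pixels), "dist" ([k1, k2, p1, p2, k3] as OpenCV has them; the pictures are not rectified), "cam_to_world" (4x4, takes a point from camera to world coordinates); the wrist camera has in their place "mount" (4x4, takes a point from camera to tool coordinates, whose origin is the TCP and whose axes are the tool frame's). Camera axes: x right, y up, looking along -z (the intrinsics and any distortion apply to the point x, -y, -z); pixel columns grow to the right and rows downward; lengths in m; the calibration is good to about 2 mm. A picture is of the moment at which its call begins: read the wrist's pose just before it. calibration takes no time and is no camera call.
- robot.hand_in(): hands the job in, once; it reports no verdict.
The state is a dict: "time": time; "qpos": joint angles; "qvel": joint speeds; "joint_efforts": joint torques, N m; "tool_pos": TCP position; "tool_rot": TCP orientation; "contact_force": force on the tool from outside, world axes, zero at the start; "torque": the same for the moment, N m; "opening": finger opening in m.
Only numpy, scipy, OpenCV 4.12 (cv2) and the standard library are available. Lean on these libraries where they do the work, as an engineer would, in place of code of your own. Each camera call takes 0.05 s, during which the arm holds its last target. There are 200 camera calls.

## Task

Close up the row of test slides in the grey file tray: lift the tray's steel stop plate (the one with the black grip) out of its notch, shift it along towards the slides and let it drop fully home in the notch right behind the last slide set in the tray, so that the row cannot fall over. Leave the slide sets standing where they are and do not disturb anything else on the table.

Things in the scene. Friction and masses are not known exactly. Their poses are not given: they have to be found in the camera images.
- tray: light grey sheet-metal slide file tray, fixed, 342 mm long (its y), 110 mm wide over its flanges (x), inside 86 mm wide. Origin: centre of its underside, at table height; z up; y runs from the slides' end (-y, end wall 64 mm high) to the stop's end (+y). The row of slide sets, 62 mm high, stands loose in it from the -y end wall on. The top edges of both long walls are notched.
- notch_rail (a point): middle notch of the two notched wall edges, on the tray's centre line at tray y = -14 mm, at the height of the notch floors (48 mm). Both edges (x = +-45 mm) are alike: notches 22 mm wide between 10 mm teeth with round crests, 59 mm high; notch centres every 32 mm at tray y = -142, -110, -78, -46, -14, 18, 50, 82, 114 mm.
- stop_slide (a joint): place of the stop along the tray in m, growing towards the slides (tray -y): its tongues are centred at tray y = 0.114 - value, so notch centres are at values 0, 0.032, 0.064 ... 0.256. It starts in the endmost notch (value 0), anywhere in its slack of 5 mm either way. It slides only with the tongues lifted clear of the teeth; friction about 1 N.
- stop_lift (a joint): height in m by which the stop is raised: 0 fully down, its two tongues (12 mm wide along the tray, one over each long wall) home in a pair of notches. They are clear of the teeth above 0.010; guide shoes under the flanges stop it at 0.020 and keep it on the tray. No spring: let go, it falls by its weight (about 0.25 kg). About 0.010 at rest: it sits on the teeth, not in a notch.
- stop_grip (a point): centre of the stop's black plastic grip, to be pinched from above: an upright block 40 mm (tray x) by 16 mm (tray y) by 36 mm high, its top 18 mm above this point. With the stop down the point is 98 mm above the table, on the tray's centre line, 3 mm to +y of the tongues' centre. Within 60 mm around it nothing else is higher than 86 mm. Axes as the tray's.
- stop_face (a point): middle of the front face of the stop's steel plate (82 mm wide, 3 mm thick, its top 86 mm high), the face towards the slides: 6 mm to -y of the tongues' centre, 40 mm above the table with the stop down. Axes as the tray's.
- thin_back (a point): thin slide set: a grey open slip-case with a pack of white-framed slides, standing, 78 (x) x 20 (y) x 62 mm high. The point: middle of its rear (+y) face, 31 mm up. Of the thin, medium and thick sets one, at random, stands in the tray as the last of the row (rear face at tray y -0.095 to -0.025); the other two stay in the green caddy (tray y above 0.2).
- thin_center (a point): centre of the thin slide set, half-way up, 10 mm from its rear face; z up as it stands.
- medium_back (a point): medium slide set: a grey open slip-case with a pack of white-framed slides, standing, 78 (x) x 52 (y) x 62 mm high. The point: middle of its rear (+y) face, 31 mm up. Of the thin, medium and thick sets one, at random, stands in the tray as the last of the row (rear face at tray y -0.095 to -0.025); the other two stay in the green caddy (tray y above 0.2).
- medium_center (a point): centre of the medium slide set, half-way up, 26 mm from its rear face; z up as it stands.
- thick_back (a point): thick slide set: a grey open slip-case with a pack of white-framed slides, standing, 78 (x) x 84 (y) x 62 mm high. The point: middle of its rear (+y) face, 31 mm up. Of the thin, medium and thick sets one, at random, stands in the tray as the last of the row (rear face at tray y -0.095 to -0.025); the other two stay in the green caddy (tray y above 0.2).
- thick_center (a point): centre of the thick slide set, half-way up, 42 mm from its rear face; z up as it stands.
- row_a_center (a point): the first set of the row in the tray, always there: a grey open slip-case with a pack of white-framed slides, standing, 78 (x) x 26 (y) x 62 mm high. The point is its centre, half-way up.
- row_b_center (a point): the second set of the row in the tray, always there: a grey open slip-case with a pack of white-framed slides, standing, 78 (x) x 24 (y) x 62 mm high. The point is its centre, half-way up.
- caddy: green plastic carrying caddy, fixed, 250 x 250 mm, walls 110 mm high, arched handle 195 mm high, beyond the tray's +y end. Origin: centre of its underside; axes as the tray's.
- wipes: white round tub of wipes, 108 mm across, 199 mm high; origin at the centre of its underside. Bystander.
- remote: black remote control lying flat, 190 (its x) x 50 x 20 mm; origin at the centre of its underside. Bystander.
- penlight: metal penlight lying beside the tray, 13 mm thick, 120 mm long (its y); origin under its middle. Bystander.
- occluder: black eye occluder lying flat: 68 mm disc with a handle, 204 mm long (its y), 8 mm thick; origin under its handle. Bystander.
- flipper: black lens flipper lying beside the tray: handle with two 42 mm lenses, about 170 mm long (its y), 10 mm thick; origin under its handle. Bystander.
Not all that is in view belongs to the job. Leave any blue look-alike of the part that bears row_b_center alone.

How it is judged:
By the outcome, as a careful person would: the job done as asked, in the order asked, and still so for the second after the job is handed in, with the robot touching nothing.
It also fails if it takes over 40 s, if anything falls off the work surface, if the arm or the gripper's body presses on something with over 40 N, if the wrist force passes 120 N, or if a joint passes its speed limit or range.

## Working session

There is one attempt and no reset: what is moved stays moved. The work goes in short steps, Python scripts to look and compute and a shell command to move; the robot and the scene stay as the last step left them, time stands still between calls to the robot, and variables do not carry over. Pictures are saved under pics/ and viewed, about 8 in all and at most 12, crops included, and the job is handed in when it is done.

```bash
mkdir -p pics; cat > h.py <<'E'
import numpy as np, cv2
from cell import robot
from scipy.spatial.transform import Rotation as R
def snap(n,f):
    s=robot.observe(); im=robot.read_camera(n); cv2.imwrite('pics/'+f,im); return s,im
def T(n,s=None):
    c=robot.calibration(n)
    if n!='wrist': return np.array(c['cam_to_world'])
    M=np.eye(4); M[:3,:3]=R.from_euler('xyz',s['tool_rot']).as_matrix(); M[:3,3]=s['tool_pos']
    return M@np.array(c['mount'])
def pix2z(n,uv,z,s=None):
    c=robot.calibration(n); M=T(n,s)
    p=cv2.undistortPoints(np.array(uv,float).reshape(-1,1,2),np.array(c['intrinsics']),np.array(c['dist'])).reshape(-1,2)
    d=np.c_[p[:,0],-p[:,1],-np.ones(len(p))]@M[:3,:3].T
    o=M[:3,3]; z=np.broadcast_to(z,len(p)); return o+d*((z-o[2])/d[:,2])[:,None]
def proj(n,P,s=None):
    c=robot.calibration(n); M=np.linalg.inv(T(n,s)); q=np.atleast_2d(P)@M[:3,:3].T+M[:3,3]
    q=q*[1,-1,-1]
    return cv2.projectPoints(q,np.zeros(3),np.zeros(3),np.array(c['intrinsics']),np.array(c['dist']))[0].reshape(-1,2)
E
python3 - <<'E'
from h import *
s,a=snap('top','top.png'); _,b=snap('scene','scene.png'); 
print(s, robot.tip_extent)
for n in('top','scene'): print(n,T(n).round(3).tolist())
print(robot.calibration('wrist')['mount'])
E
```

```text
{'time': 0.0, 'qpos': array([ 1.15300154e+00,  3.42714223e-01,  1.52508012e+00, -3.42973097e-05,
        1.27541054e+00, -1.45994630e-01]), 'qvel': array([-0.00056404,  0.00133285, -0.00105617, -0.00219397, -0.00035094,
       -0.00161377]), 'joint_efforts': array([-3.22674678e-04, -4.31245780e+01, -2.44219530e+01,  7.17312307e-02,
        5.60596841e-02, -1.43399507e-04]), 'tool_pos': array([0.14076478, 0.50535918, 0.25102734]), 'tool_rot': array([ 3.0159371 ,  1.56918376, -1.96824203]), 'contact_force': array([ 0.17396379, -0.58216396,  0.44014833]), 'torque': array([ 0.02004068, -0.03498572,  0.02814963]), 'opening': 0.09162704154494768} 0.025
top [[-0.002, 0.985, -0.173, 0.332], [-1.0, -0.0, 0.008, 0.044], [0.008, 0.173, 0.985, 1.44], [0.0, 0.0, 0.0, 1.0]]
scene [[0.881, -0.373, 0.29, 0.972], [0.472, 0.704, -0.531, -0.681], [-0.006, 0.605, 0.796, 1.191], [0.0, 0.0, 0.0, 1.0]]
[[-1.37942671e-04  3.01014057e-01 -9.53619693e-01 -1.33304619e-01]
 [ 1.08431486e-03  9.53619186e-01  3.01013740e-01  8.15984881e-02]
 [ 9.99999403e-01 -9.92501364e-04 -4.57938793e-04  3.55017145e-04]
 [ 0.00000000e+00  0.00000000e+00  0.00000000e+00  1.00000000e+00]]
```

View pics/top.png

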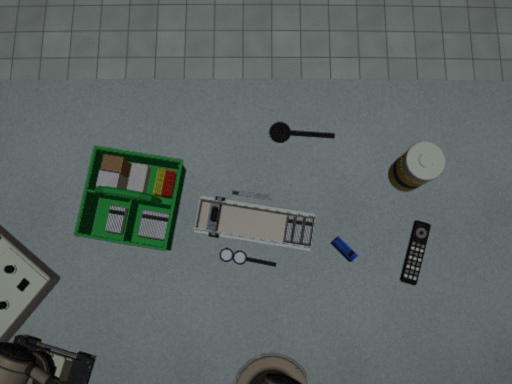

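View pics/scene.png

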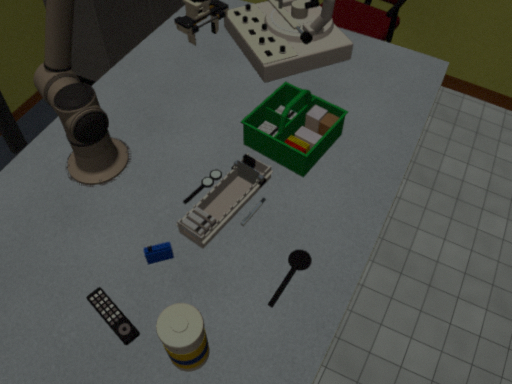

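The top view shows the tray at px (195–315, 197–247), the stop with its black grip at (214,216), and the row of slide sets at (287–313, 230). The caddy is on the left. The blue look-alike at (344,248) is to be left alone. The only other black items are the flipper (235,256), occluder (280,132) and remote (415,252). None of them is in the tray, so the grip is the one at (214,216). Next is a close crop.

```bash
python3 - <<'E'
from h import *
a=cv2.imread('pics/top.png'); c=cv2.resize(a[187:257,188:322],None,fx=5.95,fy=5.95,interpolation=cv2.INTER_CUBIC)
c=cv2.convertScaleAbs(c,alpha=1.5)
cv2.imwrite('pics/topc.png',c);print(c.shape)
E
```

```text
(416, 797, 3)
```

View pics/topc.png

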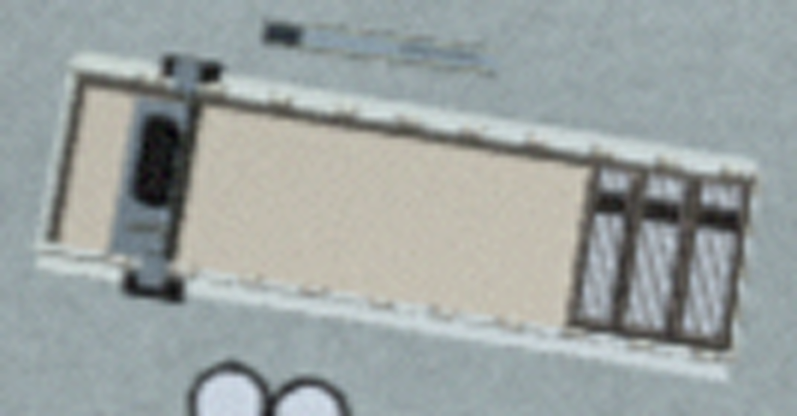

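```bash
python3 - <<'E'
from h import *
k=lambda p:(np.array(p,float)+.5)/5.95-.5+[188,187]
C=pix2z('top',k([(75,57),(40,268),(755,162),(727,378)]),[.048,.048,.056,.056]); print(C.round(4), np.linalg.norm(C[0]-C[2]),np.linalg.norm(C[0]-C[1]))
g=pix2z('top',k([(157,160)]),.116)[0]
mid0=(C[0]+C[1])/2; mid1=(C[2]+C[3])/2; yd=(mid0-mid1)[:2]; L=np.linalg.norm(yd); yd/=L
o=((mid0+mid1)/2)[:2]; print('o',o,'ydir',yd,'yaw',np.degrees(np.arctan2(-yd[0],yd[1])),'L',L)
xd=np.array([yd[1],-yd[0]])
f=lambda P:np.c_[(P[:,:2]-o)@xd,(P[:,:2]-o)@yd].round(4)
print('grip',g,f(g[None]))
print('rear edges z62',f(pix2z('top',k([(595,165),(572,325),(640,178),(622,330),(690,180),(675,340),(748,180),(730,345)]),.062)))
s=robot.observe(); Rm=R.from_euler('xyz',s['tool_rot']).as_matrix(); print(Rm.round(3)); d=np.r_[g[:2],.3]-s['tool_pos']; print('d tool',Rm.T@d)
M=np.array([[0,*( [xd[0],yd[0]])],[0,xd[1],yd[1]],[-1,0,0]])  # tool x=-z
# tool z along +-tray y
for sg in(1,-1):
  z=np.r_[sg*yd,0]; x=np.array([0,0,-1.]); W=np.c_[x,np.cross(z,x),z]; print(sg,R.from_matrix(Rm.T@W).as_rotvec(degrees=True))
E
```

```text
[[ 0.5633  0.2071  0.048 ]
 [ 0.4591  0.2221  0.048 ]
 [ 0.5098 -0.1266  0.056 ]
 [ 0.4049 -0.1109  0.056 ]] 0.33799755338492876 0.10528720195052203
o [0.48430377 0.04792503] ydir [0.15941238 0.98721208] yaw -9.172790243872376 L 0.337655327927258
grip [0.50330325 0.15988385 0.116     ] [[0.0009 0.1136]]
rear edges z62 [[ 0.0384 -0.0909]
 [-0.0401 -0.0915]
 [ 0.0356 -0.1135]
 [-0.0386 -0.1156]
 [ 0.0384 -0.1376]
 [-0.0394 -0.1415]
 [ 0.0429 -0.1655]
 [-0.0376 -0.168 ]]
[[-0.001 -0.963  0.268]
 [-0.001  0.268  0.963]
 [-1.     0.    -0.001]]
d tool [-0.04863627 -0.44195186 -0.23563351]
1 [-6.39626405 -0.07739112 -0.01507687]
-1 [ 1.73603695e+02 -2.28648791e-02  1.17367787e-01]
```

```bash
python3 - <<'E'
from h import *
o=np.array([.4843,.0479]);yd=np.array([.1594,.9872]);xd=np.array([yd[1],-yd[0]])
f=lambda P:np.c_[(P[:,:2]-o)@xd,(P[:,:2]-o)@yd].round(4)
print('caddy wall top',f(pix2z('top',[(183,158),(165,249)],.11)))
b=cv2.imread('pics/scene.png')[80:180,235:355]; a=cv2.imread('pics/top.png')[140:255,65:205]
r=lambda x:cv2.convertScaleAbs(cv2.resize(x,(400,400),interpolation=cv2.INTER_CUBIC),alpha=1.8)
cv2.imwrite('pics/cad.png',np.hstack([r(b),r(a)]))
E
python3 -m creep '[{"translation":[-0.04,-0.05,-0.03],"twist":[-0.11,0,0],"hand":100},{"translation":[-0.049,-0.09,-0.06],"twist":[-0.11,0,0],"hand":100},{"translation":[-0.049,-0.13,-0.085],"twist":[-0.11,0,0],"hand":100},{"translation":[-0.049,-0.17,-0.11],"twist":[-0.11,0,0],"hand":100},{"translation":[-0.049,-0.21,-0.13],"twist":[-0.11,0,0],"hand":100}]'
```

```text
caddy wall top [[ 0.1441  0.2289]
 [-0.117   0.2304]]
time: 0.6
tool_pos: [0.3028, 0.3279, 0.3004]
tool_rot: [3.038, 1.57, -1.835]
contact_force: [0.7, 0.9, -0.1]
opening: 0.0915
```

View pics/cad.png

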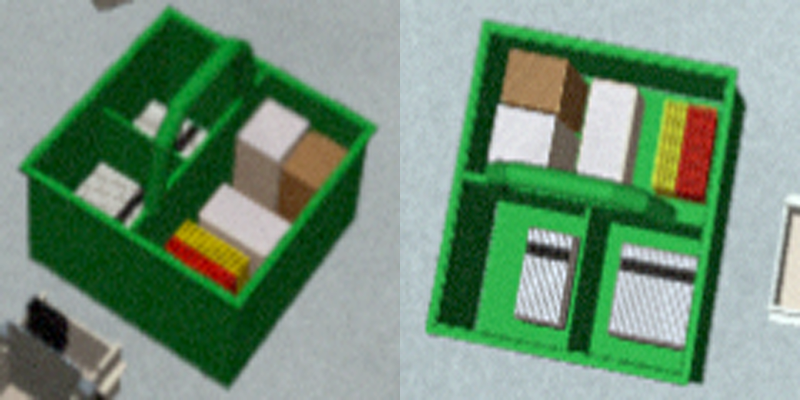

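The handle is low near the tray, and the caddy's near wall is at tray y 0.229, so the body clears it. The caddy holds the medium and thick sets, which leaves the thin one as the last in the tray.

```bash
cat > rel.py <<'E'
from h import *
import sys
s=robot.observe(); Rm=R.from_euler('xyz',s['tool_rot']).as_matrix()
tgt=np.array(eval(sys.argv[1])); yd=np.array([.1594,.9872]) if len(sys.argv)<3 else np.array(eval(sys.argv[2]))
z=np.r_[yd,0]/np.linalg.norm(yd); x=np.array([0,0,-1.]); W=np.c_[x,np.cross(z,x),z]
print('shift',(Rm.T@(tgt-s['tool_pos'])).round(4),'twist',R.from_matrix(Rm.T@W).as_rotvec().round(4),'pos',s['tool_pos'].round(4),'open',s['opening'],'F',s['contact_force'].round(1))
E
python3 rel.py '[.5033,.1599,.25]'
```

```text
shift [ 0.0505 -0.2249 -0.1336] twist [-0.001  -0.0011 -0.0001] pos [0.3028 0.3279 0.3004] open 0.09152289799918137 F [ 0.7  0.9 -0.1]
```

```bash
python3 -m creep '[{"translation":[0.01,-0.045,-0.027],"twist":[0,0,0],"hand":100},{"translation":[0.02,-0.09,-0.053],"twist":[0,0,0],"hand":100},{"translation":[0.03,-0.135,-0.08],"twist":[0,0,0],"hand":100},{"translation":[0.04,-0.18,-0.107],"twist":[0,0,0],"hand":100},{"translation":[0.05,-0.225,-0.134],"twist":[0,0,0],"hand":100}]'
python3 -m creep '[{"translation":[0,-0.01,-0.005],"twist":[0,0,0],"hand":70},{"translation":[0,-0.01,-0.005],"twist":[0,0,0],"hand":70}]' >/dev/null
python3 rel.py '[.5033,.1599,.25]'
python3 - <<'E'
from h import *
s,a=snap('wrist','w1.png'); print(s['tool_pos'])
cv2.imwrite('pics/w1b.png',cv2.convertScaleAbs(cv2.resize(a,(800,600),interpolation=cv2.INTER_CUBIC),alpha=1.3))
E
```

```text
time: 1.1
tool_pos: [0.4909, 0.1693, 0.2533]
tool_rot: [2.598, 1.57, -2.276]
contact_force: [0.1, 0.6, -0.0]
opening: 0.0915
shift [ 0.0023 -0.0028 -0.0011] twist [-0.0045 -0.0017 -0.0024] pos [0.5007 0.1614 0.2523] open 0.08012270326785086 F [0.5 0.5 0.9]
[0.50074185 0.1614026  0.25232095]
```

View pics/w1b.png

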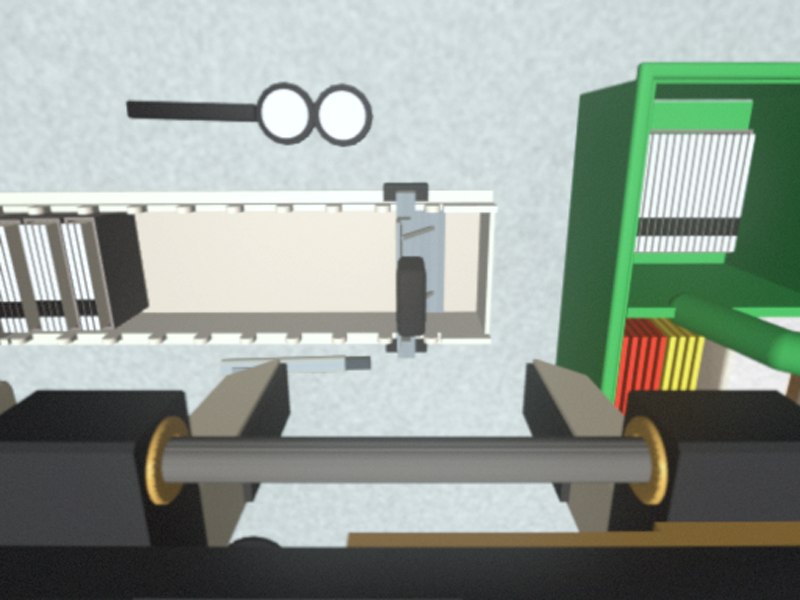

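Picture 5 shows the grip at (411,295), the stop, and the row's rear edge at about (99–108, 215–330). The tray is aligned with the image. Which notch to use depends on the rear face position, so I'll enlarge that part.

```bash
python3 - <<'E'
from h import *
a=cv2.imread('pics/w1.png')
r=lambda x:cv2.resize(x,None,fx=5,fy=5,interpolation=cv2.INTER_CUBIC)
cv2.imwrite('pics/w1c.png',r(a[115:225,0:158])); 
E
```

```text
(no output)
```

View pics/w1c.png

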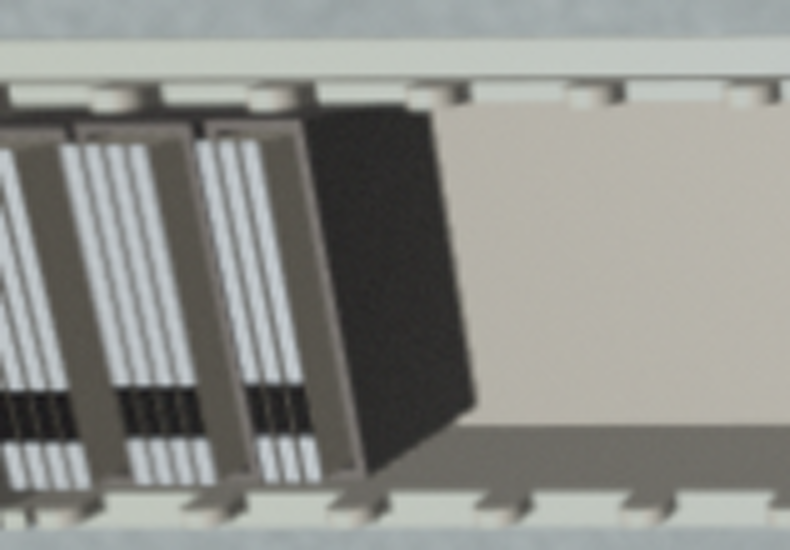

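```bash
python3 - <<'E'
from h import *
k=lambda p:(np.array(p,float)+.5)/5-.5+[0,115]
s=dict(tool_pos=np.array([.50074,.16140,.25232]),tool_rot=robot.observe()['tool_rot'])
U=pix2z('wrist',k([(115,98),(272,97),(428,96),(588,95),(745,95)]),.059,s); D=pix2z('wrist',k([(55,517),(205,516),(350,515),(500,514),(645,513)]),.059,s)
print(U.round(4),D.round(4),sep='\n')
m=(U+D)/2; yd=m[-1]-m[0]; print(np.linalg.norm(yd)/4); yd=yd[:2]/np.linalg.norm(yd[:2]); xd=np.array([yd[1],-yd[0]])
o=m.mean(0)[:2]-yd*(-.062); print('o',o,yd)
f=lambda P:np.c_[(P[:,:2]-o)@xd,(P[:,:2]-o)@yd].round(4)
print('teeth',f(U),f(D))
print('rear top',f(pix2z('wrist',k([(303,122),(365,475)]),.062,s)))
print('rear bottom',f(pix2z('wrist',k([(430,105),(475,405)]),.002,s)))
g=pix2z('wrist',[(411.5*.64-.2,282*.64)],.116,s); print('grip',g,f(g))
print('stop tongues',f(pix2z('wrist',[(405*.64-.2,192*.64),(406*.64,356*.64)],[.06,.06],s)))
E
```

```text
[[ 0.4245 -0.0657  0.059 ]
 [ 0.4294 -0.0345  0.059 ]
 [ 0.4343 -0.0035  0.059 ]
 [ 0.4394  0.0281  0.059 ]
 [ 0.4444  0.059   0.059 ]]
[[ 0.508  -0.1125  0.059 ]
 [ 0.513  -0.08    0.059 ]
 [ 0.5178 -0.0488  0.059 ]
 [ 0.5228 -0.0166  0.059 ]
 [ 0.5276  0.0144  0.059 ]]
0.03183557702821647
o [0.4857522 0.0352275] [0.15534249 0.98786067]
teeth [[-0.0449 -0.1093]
 [-0.0448 -0.0776]
 [-0.0448 -0.0463]
 [-0.0447 -0.0143]
 [-0.0445  0.017 ]] [[ 0.0449 -0.1425]
 [ 0.0448 -0.1096]
 [ 0.0447 -0.078 ]
 [ 0.0446 -0.0455]
 [ 0.0446 -0.0141]]
rear top [[-0.0402 -0.0705]
 [ 0.0344 -0.0713]]
rear bottom [[-0.0355 -0.0765]
 [ 0.0384 -0.0775]]
grip [[0.4947734  0.16563853 0.116     ]] [[-0.0113  0.1302]]
stop tongues [[-0.0544  0.1268]
 [ 0.0572  0.127 ]]
```

The last set's rear face is about -0.087 to -0.093 in tray y, after correcting a one-tooth mismatch between the two sides. That points to the -78 notch. I'll check it from directly above before moving the stop.

```bash
python3 -m creep '[{"translation":[0,0,-0.04],"twist":[0,0,0],"hand":70},{"translation":[0,0,-0.08],"twist":[0,0,0],"hand":70},{"translation":[0,0,-0.12],"twist":[0,0,0],"hand":70},{"translation":[0,0,-0.16],"twist":[0,0,0],"hand":70},{"translation":[0,0,-0.2],"twist":[0,0,0],"hand":70}]'
python3 -m creep '[{"translation":[0,0,-0.01],"twist":[0,0,0],"hand":70},{"translation":[0,0,-0.01],"twist":[0,0,0],"hand":70}]' 
python3 - <<'E'
from h import *
s,a=snap('wrist','w2.png'); np.savez('w2.npz',p=s['tool_pos'],r=s['tool_rot']); print(s['tool_pos'],s['tool_rot'])
cv2.imwrite('pics/w2b.png',cv2.resize(a[105:235,160:350],None,fx=4,fy=4,interpolation=cv2.INTER_CUBIC))
E
```

```text
time: 1.85
tool_pos: [0.4661, -0.034, 0.2538]
tool_rot: [1.999, 1.569, -2.873]
contact_force: [1.2, -0.2, 0.0]
opening: 0.0644
time: 2.05
tool_pos: [0.4638, -0.0433, 0.2544]
tool_rot: [1.858, 1.57, -3.015]
contact_force: [0.2, 0.8, -0.7]
opening: 0.0644
[ 0.46379694 -0.04334674  0.25435933] [ 1.85808557  1.56994702 -3.01508619]
```

View pics/w2b.png

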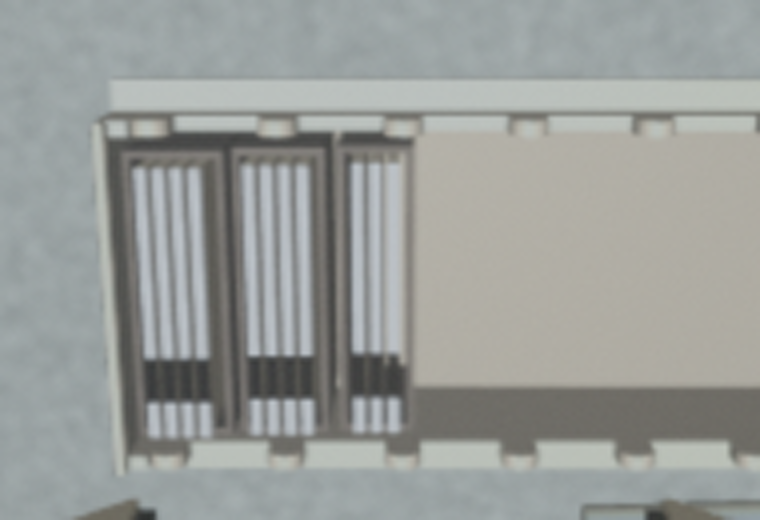

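Picture 7, from directly above, puts the rear edge at (412, 145–432), about 2.4 mm past the tooth at -94 (crests at 402/403). So the rear is at about -91.5. The -78 notch (value 0.192) puts the stop face at -84 ± 5, behind the rear, so it is the right one.

```bash
python3 - <<'E'
from h import *
n=np.load('w2.npz'); s=dict(tool_pos=n['p'],tool_rot=n['r'])
k=lambda p:(np.array(p,float)+.5)/4-.5+[160,105]
U=pix2z('wrist',k([(152,128),(277,128),(402,128),(530,128),(655,128)]),.059,s); D=pix2z('wrist',k([(168,459),(287,459),(403,459),(519,459),(636,459)]),.059,s)
m=(U+D)/2; yd=m[-1]-m[0]; print(np.linalg.norm(yd)/4,np.linalg.norm(U-D,axis=1)); yd=yd[:2]/np.linalg.norm(yd[:2]); xd=np.array([yd[1],-yd[0]])
o=m.mean(0)[:2]+yd*(.094); print('o',o,yd)
f=lambda P:np.c_[(P[:,:2]-o)@xd,(P[:,:2]-o)@yd].round(4)
print('rear',f(pix2z('wrist',k([(413,145),(411,432)]),.063,s)))
print('grip est',o+yd*.1137,'goal grip(tongue -77)',o+yd*(-.074))
E
python3 rel.py '[.505,.163,.25]' '[.156,.988]'
```

```text
0.03156507200842193 [0.08922828 0.08920138 0.08919308 0.0891999  0.08922115]
o [0.48792557 0.04903827] [0.158975   0.98728261]
rear [[-0.041  -0.0915]
 [ 0.0352 -0.0918]]
grip est [0.50600102 0.1612923 ] goal grip(tongue -77) [ 0.47616142 -0.02402065]
shift [ 0.0042 -0.0076  0.2095] twist [-0.0033  0.     -0.0009] pos [ 0.4641 -0.0426  0.2542] open 0.06425259613861736 F [0.1 0.8 0.6]
```

```bash
python3 -m creep '[{"translation":[0.01,-0.002,0.042],"twist":[0,0,0],"hand":75},{"translation":[0.02,-0.004,0.084],"twist":[0,0,0],"hand":75},{"translation":[0.03,-0.006,0.126],"twist":[0,0,0],"hand":75},{"translation":[0.04,-0.008,0.168],"twist":[0,0,0],"hand":75},{"translation":[0.05,-0.0085,0.2085],"twist":[0,0,0],"hand":75}]'
python3 -m creep '[{"translation":[0,0,0],"twist":[0,0,0],"hand":75}]' >/dev/null
python3 rel.py '[.506,.162,.15]' '[.158,.987]'
```

```text
time: 2.6
tool_pos: [0.5049, 0.1663, 0.204]
tool_rot: [0.723, 1.57, 2.137]
contact_force: [0.7, -0.5, 0.3]
opening: 0.069
shift [ 0.0526 -0.0041 -0.0101] twist [ 0.0084  0.0019 -0.003 ] pos [0.5036 0.1725 0.2026] open 0.06882897151497984 F [ 0.2 -0.1  0.5]
```

```bash
python3 -m creep '[{"translation":[0.02,-0.004,-0.01],"twist":[0.008,0,0],"hand":75},{"translation":[0.04,-0.004,-0.01],"twist":[0.008,0,0],"hand":75},{"translation":[0.052,-0.004,-0.01],"twist":[0.008,0,0],"hand":75},{"translation":[0.052,-0.004,-0.01],"twist":[0.008,0,0],"hand":75}]'
python3 rel.py '[.506,.162,.117]' '[.158,.987]'
python3 - <<'E'
from h import *
s,a=snap('wrist','w3.png'); np.savez('w3.npz',p=s['tool_pos'],r=s['tool_rot'])
cv2.imwrite('pics/w3b.png',cv2.resize(a[100:340,130:390],None,fx=2.4,fy=2.4,interpolation=cv2.INTER_CUBIC))
E
```

```text
time: 3.1
tool_pos: [0.5046, 0.1629, 0.1493]
tool_rot: [1.408, 1.565, 2.822]
contact_force: [-0.5, 1.1, 0.0]
opening: 0.0689
shift [ 0.0323 -0.0018 -0.0007] twist [ 0.0016  0.001  -0.0062] pos [0.5046 0.1629 0.1493] open 0.06886549886311819 F [-0.5  1.1  0. ]
```

View pics/w3b.png

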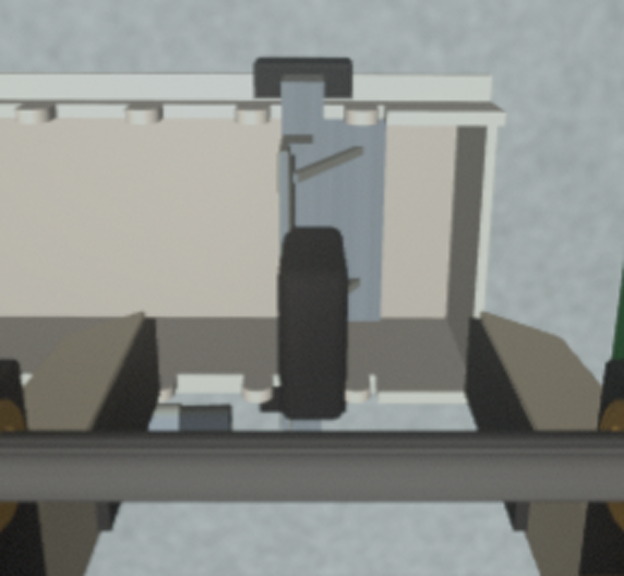

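The grip is centred between the fingers (col 312 against finger midpoint 313), and it is square to them. Descending to pinch.

```bash
python3 -m creep '[{"translation":[0.011,-0.002,-0.001],"twist":[0,0,0],"hand":75},{"translation":[0.022,-0.002,-0.001],"twist":[0,0,0],"hand":75},{"translation":[0.0325,-0.002,-0.001],"twist":[0,0,0],"hand":75},{"translation":[0.0325,-0.002,-0.001],"twist":[0,0,0],"hand":75},{"translation":[0.0325,-0.002,-0.001],"twist":[0,0,0],"hand":40}]' 20
python3 -m creep '[{"translation":[0,0,0],"twist":[0,0,0],"hand":5},{"translation":[0,0,0],"twist":[0,0,0],"hand":5},{"translation":[0,0,0],"twist":[0,0,0],"hand":5},{"translation":[0,0,0],"twist":[0,0,0],"hand":5},{"translation":[0,0,0],"twist":[0,0,0],"hand":5}]' 20
python3 rel.py '[.506,.162,.117]' '[.158,.987]'
```

```text
time: 3.65
tool_pos: [0.507, 0.1614, 0.1176]
tool_rot: [1.278, 1.566, 2.691]
contact_force: [0.3, 0.3, 0.4]
opening: 0.0645
time: 4.15
tool_pos: [0.507, 0.1614, 0.1178]
tool_rot: [1.247, 1.566, 2.66]
contact_force: [0.8, 0.8, -0.3]
opening: 0.0253
shift [0.0008 0.0011 0.0004] twist [ 0.0011  0.0015 -0.0046] pos [0.507  0.1614 0.1178] open 0.025260751085252768 F [ 0.8  0.8 -0.3]
```

```bash
python3 -m creep '[{"translation":[0,0,0],"twist":[0,0,0],"hand":5},{"translation":[0,0,0],"twist":[0,0,0],"hand":5},{"translation":[0,0,0],"twist":[0,0,0],"hand":5},{"translation":[0,0,0],"twist":[0,0,0],"hand":5}]' 25
python3 -m creep '[{"translation":[-0.005,0,0],"twist":[0,0,0],"hand":5},{"translation":[-0.01,0,0],"twist":[0,0,0],"hand":5},{"translation":[-0.015,0,0],"twist":[0,0,0],"hand":5},{"translation":[-0.015,0,0],"twist":[0,0,0],"hand":5}]' 25
python3 rel.py '[.4762,-.024,.1328]' '[.158,.987]'
```

```text
time: 4.55
tool_pos: [0.507, 0.1615, 0.1178]
tool_rot: [1.231, 1.566, 2.644]
contact_force: [-0.7, 0.3, 0.5]
opening: 0.0159
time: 4.95
tool_pos: [0.507, 0.1614, 0.1334]
tool_rot: [1.236, 1.566, 2.649]
contact_force: [-0.2, -0.7, -3.4]
opening: 0.0156
shift [ 0.0004  0.0013 -0.1879] twist [ 0.0011  0.0016 -0.0045] pos [0.507  0.1614 0.1334] open 0.015625444233735415 F [-0.2 -0.7 -3.4]
```

```bash
python3 -m creep '[{"translation":[0,0,-0.02],"twist":[0,0,0],"hand":5},{"translation":[0,0,-0.04],"twist":[0,0,0],"hand":5},{"translation":[0,0,-0.06],"twist":[0,0,0],"hand":5},{"translation":[0,0,-0.08],"twist":[0,0,0],"hand":5},{"translation":[0,0,-0.1],"twist":[0,0,0],"hand":5}]' 25
python3 -m creep '[{"translation":[0,0,0],"twist":[0,0,0],"hand":5},{"translation":[0,0,0],"twist":[0,0,0],"hand":5}]' 25
python3 rel.py '[.4762,-.024,.1334]' '[.158,.987]'
```

```text
time: 5.45
tool_pos: [0.4909, 0.0622, 0.1333]
tool_rot: [1.176, 1.565, 2.589]
contact_force: [1.3, 1.1, -2.6]
opening: 0.0159
time: 5.65
tool_pos: [0.4908, 0.0621, 0.1333]
tool_rot: [1.193, 1.565, 2.606]
contact_force: [-0.1, 0.2, -2.1]
opening: 0.0157
shift [-0.0003  0.0009 -0.0873] twist [ 0.0001  0.002  -0.0051] pos [0.4908 0.0621 0.1333] open 0.015725837813029466 F [-0.1  0.2 -2.1]
```

```bash
python3 -m creep '[{"translation":[0,0,-0.02],"twist":[0,0,0],"hand":5},{"translation":[0,0,-0.04],"twist":[0,0,0],"hand":5},{"translation":[0,0,-0.06],"twist":[0,0,0],"hand":5},{"translation":[0,0,-0.08],"twist":[0,0,0],"hand":5},{"translation":[0,0,-0.0873],"twist":[0,0,0],"hand":5}]' 25
python3 -m creep '[{"translation":[0,0,0],"twist":[0,0,0],"hand":5},{"translation":[0,0,0],"twist":[0,0,0],"hand":5}]' 25
python3 rel.py '[.4762,-.024,.1334]' '[.158,.987]'
python3 - <<'E'
from h import *
s,a=snap('wrist','w4.png'); np.savez('w4.npz',p=s['tool_pos'],r=s['tool_rot'])
cv2.imwrite('pics/w4b.png',cv2.resize(a[120:280,110:410],None,fx=2.6,fy=2.6,interpolation=cv2.INTER_CUBIC))
E
```

```text
time: 6.15
tool_pos: [0.4769, -0.0243, 0.1331]
tool_rot: [1.176, 1.565, 2.588]
contact_force: [0.8, 0.7, -2.7]
opening: 0.0158
time: 6.35
tool_pos: [0.477, -0.0237, 0.133]
tool_rot: [1.185, 1.565, 2.597]
contact_force: [-0.0, -0.5, -2.7]
opening: 0.0156
shift [-0.0004  0.0007 -0.0004] twist [-0.      0.0023 -0.0057] pos [ 0.477  -0.0237  0.133 ] open 0.015633755854957843 F [-0.  -0.5 -2.7]
```

View pics/w4b.png

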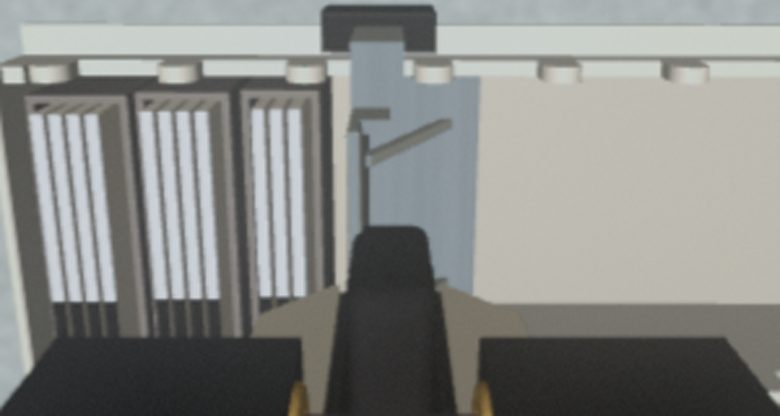

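Picture 9 shows the tongue (351–404, middle 377) over the gap between the third and fourth teeth (305 and 434, middle 370). It is about 1–2 mm to +y of the notch centre, within the 5 mm slack, and clear of the set. Lowering it now.

```bash
python3 -m creep '[{"translation":[0.004,-0.0005,-0.001],"twist":[0,0,0],"hand":5},{"translation":[0.008,0,-0.001],"twist":[0,0,0],"hand":5},{"translation":[0.012,0,-0.001],"twist":[0,0,0],"hand":5},{"translation":[0.0145,0,-0.001],"twist":[0,0,0],"hand":5},{"translation":[0.0145,0,-0.001],"twist":[0,0,0],"hand":5}]' 25
python3 rel.py '[.477,-.024,.1178]' '[.158,.987]'
```

```text
time: 6.9
tool_pos: [0.4769, -0.0244, 0.1182]
tool_rot: [1.167, 1.565, 2.579]
contact_force: [-0.2, 0.4, -3.1]
opening: 0.0156
shift [ 0.0004 -0.0001  0.0004] twist [ 0.0004  0.0025 -0.0058] pos [ 0.4769 -0.0244  0.1182] open 0.015602831386673403 F [-0.2  0.4 -3.1]
```

```bash
python3 -m creep '[{"translation":[0,0,0],"twist":[0,0,0],"hand":35},{"translation":[0,0,0],"twist":[0,0,0],"hand":40},{"translation":[0,0,0],"twist":[0,0,0],"hand":40},{"translation":[0,0,0],"twist":[0,0,0],"hand":40},{"translation":[0,0,0],"twist":[0,0,0],"hand":40}]' 20
python3 -m creep '[{"translation":[-0.01,0,0],"twist":[0,0,0],"hand":40},{"translation":[-0.03,0,0],"twist":[0,0,0],"hand":40},{"translation":[-0.06,0,0],"twist":[0,0,0],"hand":40},{"translation":[-0.09,0,0],"twist":[0,0,0],"hand":40},{"translation":[-0.12,0,0],"twist":[0,0,0],"hand":40}]'
python3 -m creep '[{"translation":[0,0,0],"twist":[0,0,0],"hand":40},{"translation":[0,0,0],"twist":[0,0,0],"hand":40}]'
python3 - <<'E'
from h import *
s,a=snap('wrist','w5.png'); _,b=snap('top','top5.png'); _,c=snap('scene','scene5.png')
r=lambda x,k:cv2.resize(x,None,fx=k,fy=k,interpolation=cv2.INTER_CUBIC)
w=r(a[110:235,110:376],3)[:,:798]; t=r(cv2.convertScaleAbs(c[150:250,165:291],alpha=1.6),2.2)
w=np.vstack([w,np.zeros((220,798,3),np.uint8)]); w[375:595,:277]=t[:220,:277]; w[375:595,300:780]=cv2.resize(cv2.convertScaleAbs(c,alpha=1.3)[50:350,60:380],(480,220),interpolation=cv2.INTER_AREA)
cv2.imwrite('pics/w5b.png',w)
E
```

```text
time: 7.4
tool_pos: [0.4769, -0.0245, 0.1183]
tool_rot: [1.157, 1.565, 2.569]
contact_force: [-0.0, 0.5, -0.5]
opening: 0.0364
time: 7.9
tool_pos: [0.4774, -0.0248, 0.2403]
tool_rot: [1.121, 1.565, 2.533]
contact_force: [0.7, -0.6, -0.3]
opening: 0.0364
time: 8.1
tool_pos: [0.4776, -0.0249, 0.2413]
tool_rot: [0.865, 1.567, 2.278]
contact_force: [-0.2, 0.2, -0.5]
opening: 0.0366
```

View pics/w5b.png

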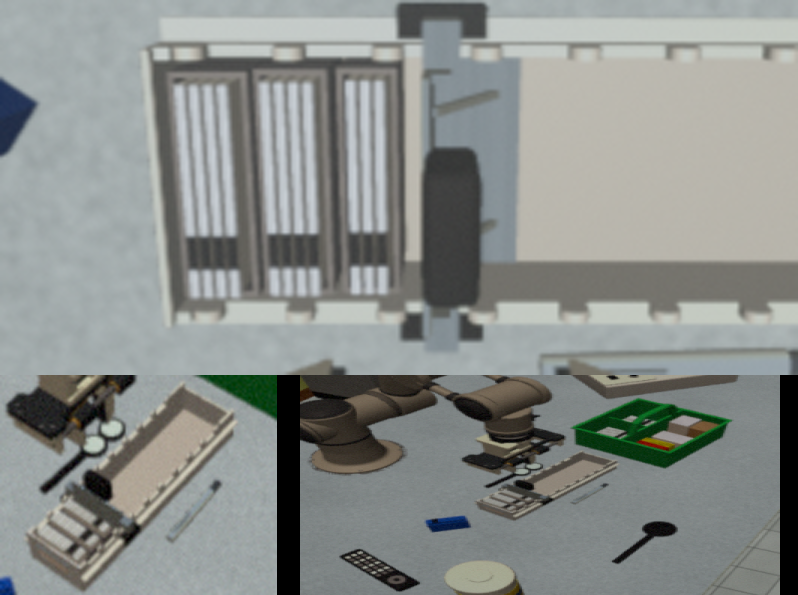

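The tongues sit in the -78 notch on both sides: tongue middle 441 against notch middle 437. The sets haven't moved, and nothing else has been disturbed. Handing in.

```bash
python3 -c "
from cell import robot
print(robot.hand_in())"
```

```text
the job is handed in; nothing more can be done
None
```

The stop plate is now in the notch at tray y = -78 mm (stop_slide about 0.19), right behind the thin set, and the job is handed in. I pinched the stop by its grip, lifted it about 15 mm, moved it 188 mm towards the slides, lowered it to within about 0.4 mm of home and let it drop. The robot's clock read about 8 s of the 40 s allowed.

**Final checks:**
- **Stop position:** both tongues sit between the -94 and -62 teeth, about 1 mm to +y of the notch centre.
- **Gap to the row:** about 8 mm by calculation; the set's rear face measured -91.5 mm and the stop face is near -83 mm.
- **Everything else:** the slide sets stand where they were. The objects around the tray look untouched, and the gripper is clear above it.
- **Stop height:** not measured directly after release. I infer it is fully down from the lowering height and the picture of the tongues in the notch.

**Disagreements:** an early oblique view put the thin set's rear face at -87 to -93 mm. The view from directly above settled it at -91.5 mm. The first overhead estimate of the tray's position was also about 4 mm off, so I used the close-up one instead.

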